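# Load the softener cartridge into the dosing dock

## Task

Swing the lid of the supply box right over past its balance point so that it stays open by itself, and lift out the oblong softener cartridge. Its compartment only lets you hold it by its narrow ends and the dosing dock only by its broad sides, so stand it upright on the open counter, let go, take it by its broad sides and set it down gently into the dock's bowl between the two cheeks, upright and fully home. Leave the lid open, never tip the cartridge over or let it drop, and leave the other things where they are.

Things in the scene. Friction and masses are not known exactly. Their poses are not given: they have to be found in the camera images.
- supply_box: Fixed cream box with hinged lid, 110 (x) x 136 (y) x 77 mm high; walls and floor 5 mm. Origin: centre of its underside. A 4 mm divider along y, 75 mm high, makes two compartments, each 48 mm (x) by 126 mm (y) inside, centred at x = -26.5 and +26.5 mm: the cartridge stands in one, a round tub in the other, either way round. The hinge runs along y at the +x side, 77 mm up.
- lid (a joint): Lid angle, rad: 0 shut (level), grows as its front (-x) edge swings up and over the hinge towards +x; stop at 1.92. The lid (112 x 138 x 6 mm, about 0.18 kg) turns freely: let go below about 1.6 it falls shut, beyond that it falls open to the stop and stays.
- lid_pull (a point): Centre of the lid's pull: a level barrel 16 mm thick, 36 mm long along y (the hinge direction), on a 14 mm wide neck, in the lid's plane 140 mm from the hinge: 30 mm out from the box's front wall, 80 mm above the counter when shut. Pinched on its flat ends it can turn between the fingers as the lid swings. Axes: the lid's (x from pull to hinge, z out of its outer face).
- lid_hinge (a point): Point on the lid's hinge line at the middle of the lid; y axis along the hinge. The pull's centre runs on a 140 mm arc about it.
- cart_center (a point): Centre (half-way up) of the white cartridge, 70 mm high, about 0.15 kg. Body 40 mm (x, between broad sides) by 60 mm (y, between narrow ends), from 20 mm above its underside to its top; below, a round domed foot narrowing to a flat 25 mm underside on which it can stand. z up. Starts upright in the box, its y along the box's y, about 30 mm free at each end. Best held 8 to 15 mm above this centre.
- dock_seat (a point): Centre of the floor of the dock's bowl, 14 mm above the counter: the cartridge's underside ends here, its centre 35 mm above. The bowl is conical, 29 mm wide at its floor, 47 mm at its rim 16 mm higher, and centres the foot. Cheeks at +y and -y, 68 mm apart, 52 mm wide in x, rise 78 mm above this point: the cartridge's y goes along this y, either way round. Fixed; z up.
- dock: The fixed dosing dock: base plate with the bowl and its two cheeks, level block round the bowl 30 mm high, and on the +x side a control head 130 mm wide, 75 mm high, that begins 85 mm from the bowl's axis. Origin: on the counter under the bowl's centre.
- tub: Bystander: round white tub, 40 mm diameter, 62 mm high, in the other compartment. Origin: its underside.
- mug: Bystander: white mug, 80 mm diameter, 90 mm high, on the counter. Origin: its underside.
- detergent: Bystander: tall white bottle with blue cap, 72 mm diameter, 210 mm high, far left. Origin: its underside.
- bleach: Bystander: white bottle with grey cap, 66 mm diameter, 180 mm high, far right. Origin: its underside.
- can: Bystander: metal can, 60 mm diameter, 110 mm high, at the left. Origin: its underside.
- coin_bowl: Bystander: steel bowl, 100 mm diameter, 40 mm high, at the right. Origin: its underside.
- brush: Bystander: hand brush lying close in front of the robot, along y. Origin: its underside.
- cartridge: The cartridge's underside centre, 35 mm below point cart_center.

How it is judged (in metres and radians):
On the way, in this order (a step that is already met when the one before it is completed fails the run):
1. the lid stands open by itself, past 1.7 rad, with the fingers off the box and lid (value of joint lid above 1.7 rad and contact force between the fingers and supply_box below 0.1 N), for 0.2 s.
2. the cartridge stands upright on the counter, let go, clear of box and dock (height (world z) of cart_center below 0.038 m and angle between cart_center's own z axis and vertical below 0.15 rad and contact force between the fingers and cartridge below 0.1 N and linear speed of cartridge below 0.05 m/s and contact force between cartridge and supply_box below 0.1 N and contact force between cartridge and dock below 0.1 N), for 0.2 s.
At the end, for the whole second after the job is handed in: The cartridge sits at rest and released in the dock's bowl: centre within 4 mm sideways of the bowl's axis and 32 to 38 mm above the bowl's floor, upright within 0.08 rad, long axis within 0.25 rad of the dock's y; the lid is still open beyond 1.7 rad (horizontal distance between cart_center and dock_seat below 0.004 m and z of cart_center in the frame of dock_seat between 0.032 and 0.038 m and angle between cart_center's own z axis and vertical below 0.08 rad and angle between the y axis of cart_center and the y axis of dock_seat, either way round below 0.25 rad and linear speed of cartridge below 0.02 m/s and contact force between the fingers and cartridge below 0.1 N and value of joint lid above 1.7 rad); the robot touches nothing.
It fails at once if the cartridge is tipped over (more than 0.6 rad) (angle between cart_center's own z axis and vertical above 0.6 rad).
It fails at once if the cartridge is let fall (faster than 0.45 m/s, about 10 mm, while not held) (linear speed of cartridge above 0.45 m/s and contact force between the fingers and cartridge below 0.1 N).
It fails at once if the tub or another bystander is moved by more than 30 mm (distance of any of tub, mug, detergent, bleach, can, coin_bowl, brush from where it was at the start of the episode above 0.03 m).
It also fails if it takes over 67 s, if anything falls off the work surface, if the arm or the gripper's body presses on something with over 40 N, if the wrist force passes 120 N, or if a joint passes its speed limit or range.

## Robot

A 7-joint arm with a two-finger parallel gripper is mounted at the origin on the work surface. World frame = base frame: x ahead of the robot, y to its left, z up, the work surface at z = 0. Lengths are in mm, angles in rad, forces in N, time in s.
With the tool pointing down it reaches from about 400 to 875 mm from the base axis. Payload 4.4 kg.
Tool frame: the origin (TCP) lies at the very end of the fingers, on their centre line; the grasp point (between the pads) lies 19 mm behind it; z points along the fingers, x is the direction in which the jaws open and shut, and the axes are right-handed (so a half turn about z gives the same grasp; the last joint's range is limited). The gripper opens to 85 mm and grips with 20 to 120 N. Pads are 22 mm wide; open, the fingers measure 114 mm over their backs; the gripper's body (76 mm by 85 mm) begins 54 mm behind the grasp point. The pads swing forward as they close: fully open they stand 13 mm farther back than shut.
Start: joints at [-1.179, 0.628, 0.038, 1.517, -0.027, 0.996, -0.02], TCP at [287.264, 583.093, 231.313] pointing down, gripper open.
Joint ranges: [-3.06, 3.06], [-0.37, 2.12], [-1.25, 1.32], [0.18, 2.47], [-1.1, 4.24], [0.23, 1.98], [-2.94, 2.94]. Speed limits (rad/s): [2.57, 2.57, 3.14, 3.14, 3.14, 3.14, 3.14].

## Interface

Orientations are given as [roll, pitch, yaw] about the fixed x, y, z axes, in that order (R = Rz(yaw) Ry(pitch) Rx(roll)).
In Python, from cell import telemetry, get_image, get_calibration, ctrl gives the robot as it stands. The module is installed in compiled form; this text tells all that it offers.
- The arm moves only by the tool arm_command, never from a script. Its arguments are lists of equal length, an entry for each row: "rot": the turn, a rotation vector about the world's x, y, z in degrees, a list of three; "slide": the shift along the world's x, y, z in mm, a list of three; "gripper": the finger opening in mm, from 0 to 85.4. A call has 1 to 5 rows; each row shifts and turns the pose as measured when the row begins; what a row does not reach is not made up. A row lasts 1/12 s, in which the tool goes at most 41.7 mm and 7.16 degrees, less where a joint would pass 70% of its speed; a pose out of reach is approached as far as the arm can. A call with a gripper value outside its range is refused whole. The fingers move at their own pace and stop on an object; the grip force is fixed at half the most. Time passes only in rows, so rows that do not move let the fingers close. It gives the time, the measured TCP pose, the force and the opening at its end, in the units of the state.
- telemetry.read_state(): the state, without advancing time (a new reading comes with each control period).
- get_image(name): name is "side" or "top" or "wrist"; returns (picture, depth): 384x512x3 uint8, red, green, blue; 384x512 float32, mm along the optical axis (not along the pixel's ray), 0 where there is no reading.
- get_calibration(name): a dict with "fx", "fy", "cx", "cy" (pixels), "xyz" and "attitude" of the camera in the world. Camera axes: x right, y up, looking along -z (the intrinsics and any distortion apply to the point x, -y, -z); pixel columns grow to the right and rows downward; lengths in mm; the calibration is good to about 2 mm. A picture is of the moment at which its call begins: read the wrist's pose just before it. get_calibration takes no time and is no camera call; for the wrist camera it gives the pose at the moment of the call.
- ctrl.finish_job(): hands the job in, once; it reports no verdict.
The state is a dict: "clock": time; "qpos": joint angles; "qd": joint speeds; "tau": joint torques, N m; "eef_pos": TCP position; "tool_rot": TCP orientation; "force": force on the tool from outside, world axes, zero at the start; "torque": the same for the moment, N m; "width": finger opening in mm.
Only numpy, scipy, OpenCV 4.12 (cv2) and the standard library are available. Lean on these libraries where they do the work, as an engineer would, in place of code of your own. Each camera call takes 0.05 s, during which the arm holds its last target.

## Working session

There is one attempt and no reset: what is moved stays moved. The work goes in short steps, Python scripts to look and compute and a tool call to move; the robot and the scene stay as the last step left them, time stands still between calls to the robot, and variables do not carry over. Pictures are saved under pics/ and viewed, and the job is handed in when it is done.

Besides the shell and the picture viewer there is one more tool, called as name(argument=value, ...) on one line, values as JSON. arm_command: Moves the arm, as the interface text tells. Its arguments: {"type":"object","properties":{"rot":{"type":"array"},"slide":{"type":"array"},"gripper":{"type":"array"}},"required":["rot","slide","gripper"]}

```bash
mkdir -p pics
python3 - <<'E'
from cell import telemetry, get_image, get_calibration
import cv2,numpy as np
print(telemetry.read_state())
for n in ["side","top"]:
    im,d=get_image(n); print(n,get_calibration(n))
    cv2.imwrite(f"pics/{n}0.png",im[...,::-1]); np.save(f"{n}0.npy",d)
E
```

```text
{'clock': 0.0, 'qpos': array([-1.17878539,  0.62935138,  0.03842702,  1.51838043, -0.02700923,
        0.99631299, -0.02001011]), 'qd': array([-1.64469011e-03,  5.09945190e-04,  1.13143916e-03,  3.53639719e-04,
        2.75818836e-04,  1.11528885e-03,  3.62589667e-05]), 'tau': array([-3.95568968e-04, -5.63413739e+01,  1.22616738e+00, -1.93442702e+01,
        1.10304466e-02,  1.07589603e-02,  1.28403877e-05]), 'eef_pos': array([286.97269695, 582.50953451, 230.38144641]), 'tool_rot': array([3.14158292e+00, 1.93469196e-03, 1.11298205e+00]), 'force': array([ 0.63376675, -0.98679984,  0.08311181]), 'torque': array([-0.00053184, -0.02385761, -0.0024939 ]), 'width': 85.31552392583212}
side {'fx': 403.5185865962578, 'fy': 403.5185865962578, 'cx': 252.74595312164473, 'cy': 196.71139086526276, 'xyz': array([ -52.35159101, -611.5166234 ,  951.32059904]), 'attitude': array([ 0.77314692, -0.00310917, -0.81086903])}
top {'fx': 394.205406671595, 'fy': 394.205406671595, 'cx': 252.21326993480196, 'cy': 186.1396470609319, 'xyz': array([ 265.5825998 ,   -9.8128436 , 1342.40171186]), 'attitude': array([ 2.13508016e-01, -1.34163542e-03, -1.60511679e+00])}
```

View pics/side0.png

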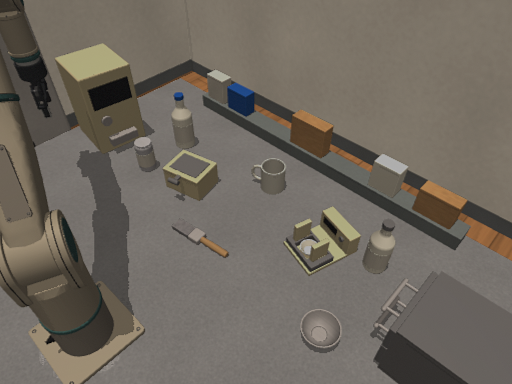

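View pics/top0.png

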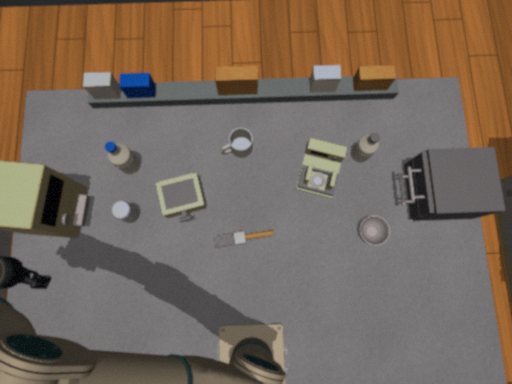

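```bash
cat > h.py <<'E'
import numpy as np,cv2
from scipy.spatial.transform import Rotation as R
from cell import telemetry, get_image, get_calibration
np.set_printoptions(precision=2,suppress=True)
def cloud(d,c):
    v,u=np.mgrid[0:384,0:512]
    P=np.stack([(u-c['cx'])/c['fx']*d,-(v-c['cy'])/c['fy']*d,-d],-1)
    W=P@R.from_euler('xyz',c['attitude']).as_matrix().T+c['xyz']
    W[d<=0]=np.nan
    return W
def crop(im,x0,y0,x1,y1,s,fn):
    cv2.imwrite(fn,cv2.resize(im[y0:y1,x0:x1,::-1],None,fx=s,fy=s,interpolation=cv2.INTER_CUBIC))
E
python3 - <<'E'
from h import *
for n in["top","side"]:
    im=cv2.imread(f"pics/{n}0.png")[...,::-1]; 
    if n=="top": crop(im,145,160,225,230,8,"pics/tb.png");crop(im,280,125,370,205,8,"pics/td.png")
    else: crop(im,155,140,225,205,8,"pics/sb.png");crop(im,275,200,365,275,8,"pics/sd.png")
W=cloud(np.load("top0.npy"),get_calibration("top"))
for u,v in [(180,195),(162,192),(200,205),(186,217),(250,200),(140,260),(318,181),(328,150),(238,140),(122,210),(374,230),(368,145),(118,155)]: print(u,v,W[v,u])
E
```

```text
180 195 [516.11 214.13  87.14]
162 192 [529.46 274.11  80.3 ]
200 205 [481.78 150.08  82.95]
186 217 [443.23 194.12  90.13]
250 200 [508.18 -12.27  -2.96]
140 260 [316.31 362.07   1.42]
318 181 [ 564.17 -249.8    12.36]
328 150 [ 656.53 -280.16   71.89]
238 140 [725.65  23.31   3.39]
122 210 [469.65 392.95 109.34]
374 230 [ 389.09 -428.84    5.79]
368 145 [ 648.76 -395.55  137.24]
118 155 [637.18 397.02 154.25]
```

View pics/tb.png

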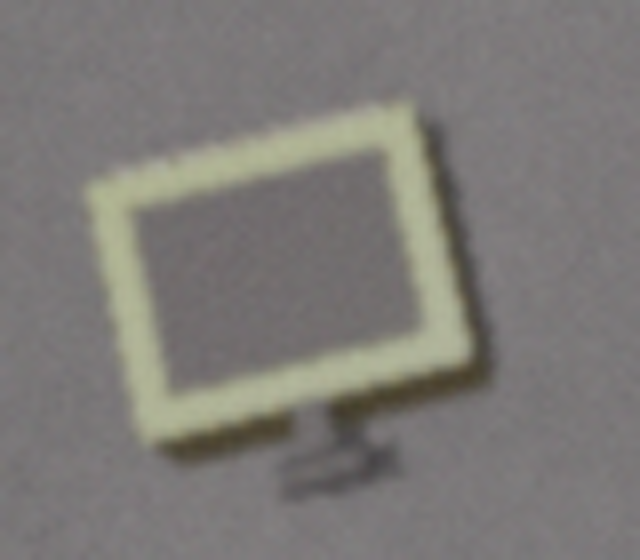

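View pics/td.png

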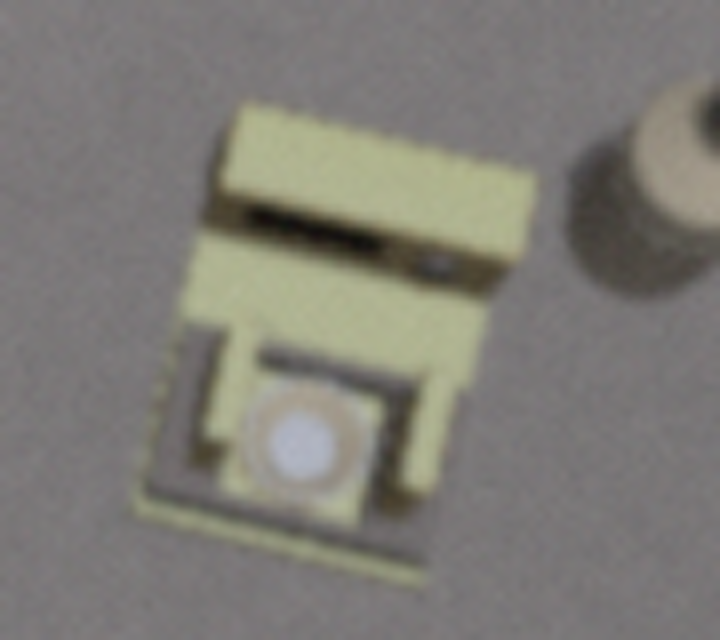

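View pics/sb.png

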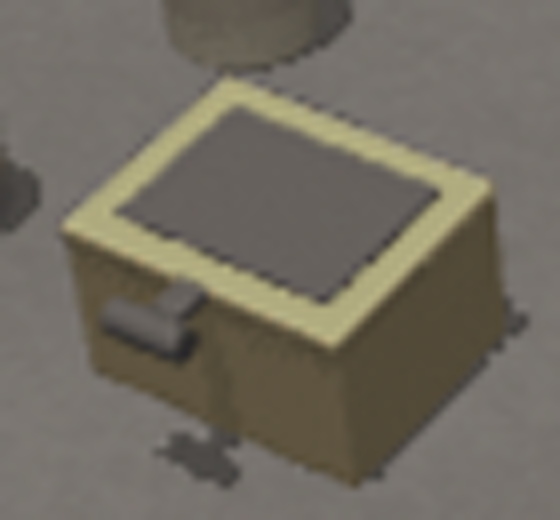

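View pics/sd.png

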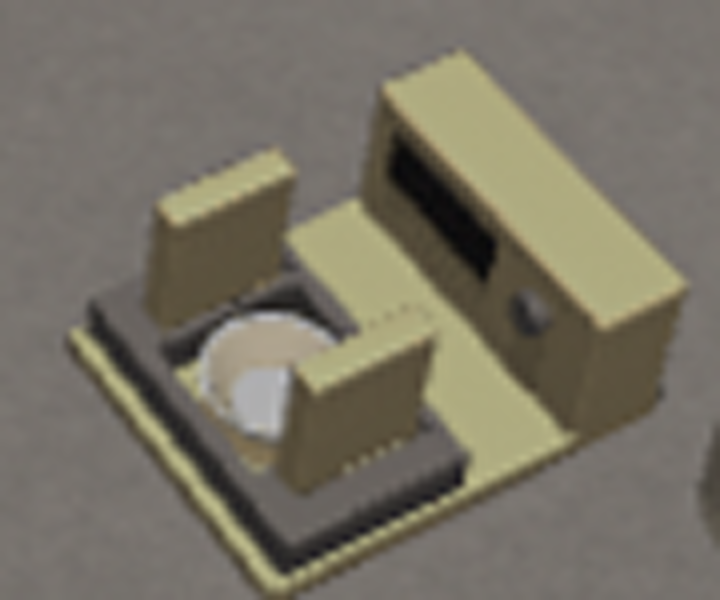

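```bash
cat >> h.py <<'E'
def ray(u,v,c,z):
    d=R.from_euler('xyz',c['attitude']).apply([(u-c['cx'])/c['fx'],-(v-c['cy'])/c['fy'],-1])
    return c['xyz']+d*(z-c['xyz'][2])/d[2]
def fit2d(M,Wd):  # model pts -> world pts rigid (2D)
    M=np.array(M,float);Wd=np.array(Wd)[:,:2];a=M-M.mean(0);b=Wd-Wd.mean(0)
    t=np.arctan2((a[:,0]*b[:,1]-a[:,1]*b[:,0]).sum(),(a*b).sum())
    c,s=np.cos(t),np.sin(t);Q=np.array([[c,-s],[s,c]])
    o=Wd.mean(0)-Q@M.mean(0); return o,t,Wd-(M@Q.T+o)
E
python3 - <<'E'
from h import *
ct=get_calibration("top");cs=get_calibration("side")
M=[(56,69),(56,-69),(-56,-69),(-56,69)]
T=[ray(145+x/8-.44,160+y/8-.44,ct,83) for x,y in[(95,188),(412,105),(470,360),(148,438)]]
S=[ray(155+x/8-.44,140+y/8-.44,cs,83) for x,y in[(230,78),(492,188),(335,348),(62,230)]]
for P in(T,S): 
    o,t,r=fit2d(M,P);print(o,t,r.tolist())
# dock: control head top corners z=75, bowl floor
print("bowl top",ray(280+302/8-.44,125+443/8-.44,ct,14), "rim",ray(280+304/8-.44,125+437/8-.44,ct,30))
H=[ray(280+x/8-.44,125+y/8-.44,ct,75) for x,y in[(242,103),(537,173),(517,262),(222,192)]]
print(np.array(H))
print("pull",ray(145+338/8-.44,160+478/8-.44,ct,84),ray(155+143/8-.44,140+325/8-.44,cs,84))
E
```

```text
[521.93 215.73] 0.21791530794962724 [[-2.2962726244660416, -3.080758775440245], [-1.5115126120521154, 1.89924074895373], [0.675997502594953, 3.1141453510129793], [3.131787733923204, -1.9326273245263792]]
[524.18 216.22] 0.22650490258276967 [[0.5316281012012496, -0.7409982807625397], [-1.9788329323773723, 1.3575634233161509], [0.6420350127586403, 1.097150167599068], [0.805169818417653, -1.7137153101526792]]
bowl top [ 567.66 -247.38   14.  ] rim [ 566.62 -245.56   30.  ]
[[ 701.92 -221.35   75.  ]
 [ 666.82 -343.36   75.  ]
 [ 628.27 -331.69   75.  ]
 [ 662.97 -210.39   75.  ]]
pull [436.55 192.51  84.  ] [441.85 200.67  84.  ]
```

arm_command(rot=[[0,0,4],[0,0,4],[0,0,4],[0,0,4],[0,0,4]], slide=[[14,-35,0],[14,-35,0],[14,-35,0],[14,-35,0],[14,-35,0]], gripper=[85,85,85,85,85])

```text
clock: 0.52
eef_pos: [349.6, 410.5, 226.9]
tool_rot: [-3.135, 0.0, 1.495]
force: [1.6, 0.9, -0.1]
width: 84.9
```

arm_command(rot=[[0,0,4],[0,0,4],[0,0,4],[0,0,4],[0,0,3]], slide=[[14,-35,0],[14,-35,0],[14,-35,0],[14,-35,0],[14,-35,0]], gripper=[85,85,85,85,85])

```text
clock: 0.93
eef_pos: [420.0, 225.8, 225.6]
tool_rot: [-3.133, 0.002, 1.847]
force: [1.1, -0.1, 0.6]
width: 84.8
```

arm_command(rot=[[0,0,-1.5],[0,0,-1.5]], slide=[[-5,-14,0],[-5,-14,0]], gripper=[85,85])

```text
clock: 1.1
eef_pos: [413.6, 189.4, 225.1]
tool_rot: [-3.133, 0.005, 1.784]
force: [-0.0, -0.2, -0.1]
width: 84.9
```

Run:
```python
from h import *
print(telemetry.read_state()['eef_pos'])
c=get_calibration("wrist");im,d=get_image("wrist");print(c)
cv2.imwrite("pics/w1.png",im[...,::-1]);np.save("w1.npy",d)
import pickle;pickle.dump(c,open("w1.pkl","wb"))
```

```text
[413.61 189.39 225.12]
{'fx': 274.33858922783924, 'fy': 274.33858922783924, 'cx': 255.26129540614303, 'cy': 194.83906808234744, 'xyz': array([337.41, 174.43, 367.79]), 'attitude': array([-0.3 ,  0.01,  1.79])}
```

View pics/w1.png

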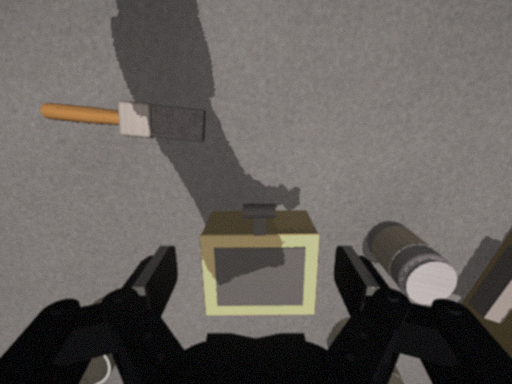

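Run:
```python
from h import *
im=cv2.imread("pics/w1.png")[...,::-1]; crop(im,190,195,330,325,5,"pics/w1c.png")
```

```text
(no output)
```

View pics/w1c.png

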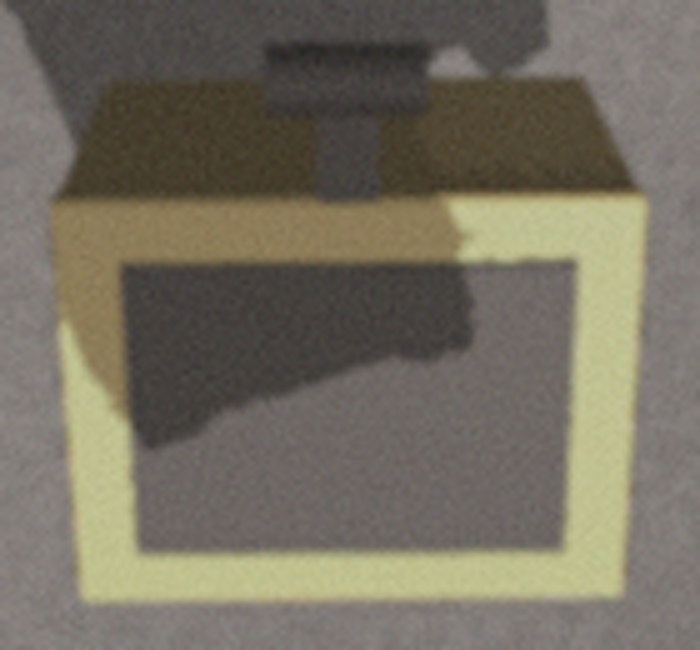

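Run:
```python
from h import *
import pickle;c=pickle.load(open("w1.pkl","rb"))
f=lambda x,y,z:ray(190+x/5-.4,195+y/5-.4,c,z)
M=[(-57,-69),(-57,69),(55,69),(55,-69)]
P=[f(*p,83) for p in[(52,198),(647,193),(624,597),(82,601)]]
o,t,r=fit2d(M,P);print(o,t,r.tolist())
print(f(347,80,80),f(265,80,80),f(430,80,80))
W=cloud(np.load("w1.npy"),c);print(W[240:310:15,215:305:15].reshape(-1,3)[:6],W[211,250:270:5])
Q=np.array([[np.cos(t),-np.sin(t)],[np.sin(t),np.cos(t)]]);print("pull",o+Q@[-85,0],"hinge",o+Q@[55,0])
```

```text
[525.04 219.05] 0.2278405306471133 [[-0.17605894348997708, 1.2552128218402459], [0.4880809852058974, -1.1286581442163879], [-0.10284954747999109, -0.7225164882026434], [-0.20917249423575868, 0.5959618105787854]]
[443.44 199.99  80.  ] [447.4  182.04  80.  ] [439.44 218.13  80.  ]
[[489.18 158.11  81.58]
 [484.66 175.03  83.08]
 [481.15 191.87  82.65]
 [477.36 208.69  82.78]
 [473.72 225.53  82.61]
 [470.2  242.44  82.17]] [[443.56 189.87  86.67]
 [442.18 195.18  87.23]
 [441.19 200.56  86.72]
 [439.68 205.8   87.62]]
pull [442.23 199.85] hinge [578.62 231.47]
```

arm_command(rot=[[0,0,0.5],[0,0,0],[0,0,0],[0,0,0],[0,0,0]], slide=[[7,2,-10],[7,3,-32],[7,3,-32],[6,2,-32],[2,1,-25]], gripper=[85,75,65,60,60])

```text
clock: 1.57
eef_pos: [448.6, 198.5, 92.6]
tool_rot: [3.136, 0.005, 1.788]
force: [-0.5, 0.6, 0.3]
width: 59.8
```

arm_command(rot=[[0,0,0.3],[0,0,0.3],[0,0,0],[0,0,0]], slide=[[-3,0,-12],[-2,1,-13],[0,0,-5],[0,0,0]], gripper=[60,60,60,60])

```text
clock: 1.9
eef_pos: [441.2, 201.9, 51.8]
tool_rot: [-3.136, 0.006, 1.806]
force: [-0.1, -0.0, 0.3]
width: 60.4
```

arm_command(rot=[[0,0,0],[0,0,0]], slide=[[1,-1,5],[0,0,0]], gripper=[60,60])

```text
clock: 2.07
eef_pos: [442.4, 201.8, 56.6]
tool_rot: [-3.136, 0.006, 1.808]
force: [0.3, 0.2, 0.4]
width: 60.2
```

Run:
```python
from h import *
im,d=get_image("wrist");cv2.imwrite("pics/w2.png",im[...,::-1])
im,d=get_image("side");crop(im,130,110,230,210,6,"pics/s2.png");print(telemetry.read_state()['eef_pos'])
```

```text
[442.31 201.83  56.66]
```

View pics/w2.png

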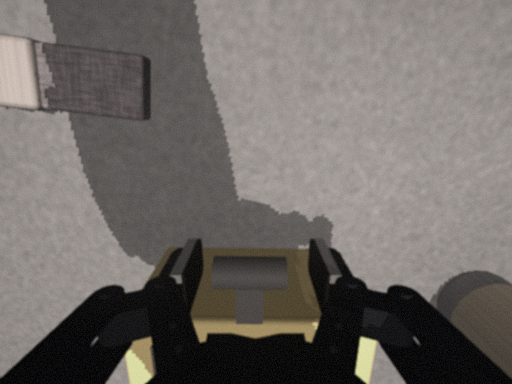

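View pics/s2.png

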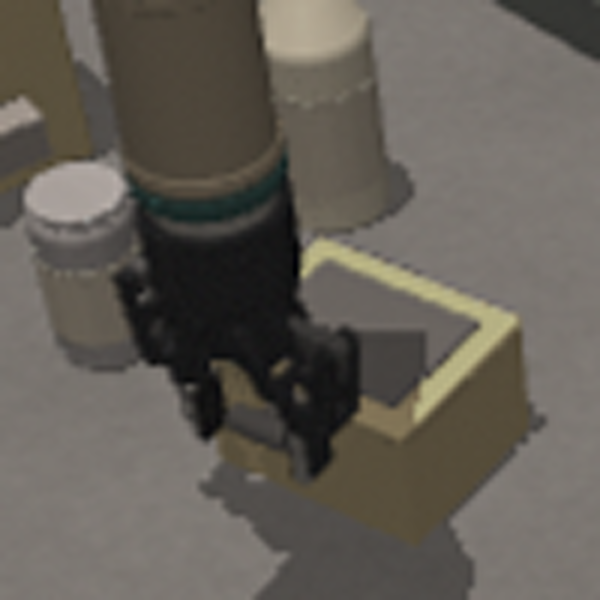

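arm_command(rot=[[0,0,0],[0,0,0],[0,0,0],[0,0,0],[0,0,0]], slide=[[0,0,0],[0,0,0],[0,0,0],[0,0,0],[0,0,0]], gripper=[30,20,20,20,20])

```text
clock: 2.58
eef_pos: [444.0, 199.1, 59.8]
tool_rot: [-3.139, 0.008, 1.806]
force: [0.0, 0.1, -2.4]
width: 34.8
```

arm_command(rot=[[0,0,0],[0,0,0],[0,0,0],[0,0,0],[0,0,0]], slide=[[1,0,14],[2,0.5,14],[3.5,1,13.5],[4.5,1,13],[6,1.5,12.5]], gripper=[20,20,20,20,20])

```text
clock: 3.0
eef_pos: [461.4, 203.1, 126.0]
tool_rot: [-3.138, 0.008, 1.805]
force: [2.3, 0.3, -8.1]
width: 35.1
```

arm_command(rot=[[0,0,0],[0,0,0],[0,0,0],[0,0,0],[0,0,0]], slide=[[7,1.5,12],[8.5,2,11],[9.5,2,10],[10,2.5,9],[11,2.5,8]], gripper=[20,20,20,20,20])

```text
clock: 3.42
eef_pos: [505.7, 213.3, 175.4]
tool_rot: [-3.13, 0.008, 1.804]
force: [1.2, 1.4, -11.2]
width: 35.0
```

arm_command(rot=[[0,0,0],[0,0,0],[0,0,0],[0,0,0],[0,0,0]], slide=[[12,3,7],[12.5,3,5.5],[13,3,4.5],[13.5,3,3],[13.5,3,1.5]], gripper=[20,20,20,20,20])

```text
clock: 3.83
eef_pos: [558.8, 225.5, 195.4]
tool_rot: [-3.1, 0.01, 1.804]
force: [-4.1, -2.8, 5.8]
width: 34.8
```

arm_command(rot=[[0,0,0],[0,0,0],[0,0,0],[0,0,0],[0,0,0]], slide=[[13.5,3,1],[13.5,3,0],[13.5,3,-1.5],[13.5,3,-2.5],[2,0,0]], gripper=[20,20,20,20,20])

```text
clock: 4.25
eef_pos: [609.5, 237.0, 193.2]
tool_rot: [-3.082, 0.01, 1.803]
force: [-3.2, -0.3, 1.1]
width: 34.6
```

arm_command(rot=[[0,0,0],[0,0,0],[0,0,0],[0,0,0],[0,0,0]], slide=[[0,0,0],[0,0,0],[0,0,0],[0,0,15],[0,0,30]], gripper=[70,70,70,70,70])

```text
clock: 4.67
eef_pos: [604.7, 235.2, 232.4]
tool_rot: [-3.07, 0.012, 1.804]
force: [-0.3, 0.4, -0.2]
width: 70.0
```

arm_command(rot=[[0,0,0],[0,0,0],[0,0,0],[0,0,0],[0,0,0]], slide=[[0,0,30],[-25,-6,25],[-32,-8,0],[-32,-8,0],[-32,-8,0]], gripper=[75,85,85,85,85])

```text
clock: 5.08
eef_pos: [487.2, 206.0, 295.0]
tool_rot: [-3.09, 0.01, 1.802]
force: [-0.8, 1.1, 0.5]
width: 85.2
```

Run:
```python
from h import *
import pickle
c=get_calibration("wrist");im,d=get_image("wrist");cv2.imwrite("pics/w3.png",im[...,::-1]);np.save("w3.npy",d);pickle.dump(c,open("w3.pkl","wb"))
im,d=get_image("top");crop(im,135,130,235,230,6,"pics/t3.png");print(telemetry.read_state()['eef_pos'])
```

```text
[481.93 204.51 294.48]
```

View pics/w3.png

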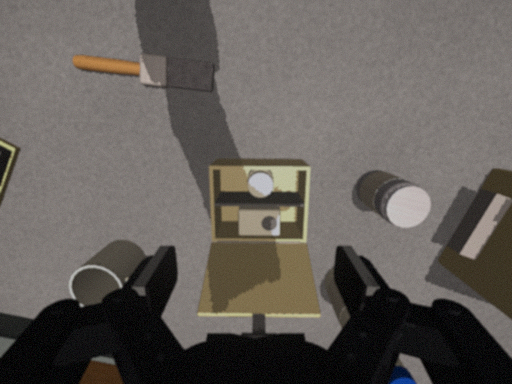

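View pics/t3.png

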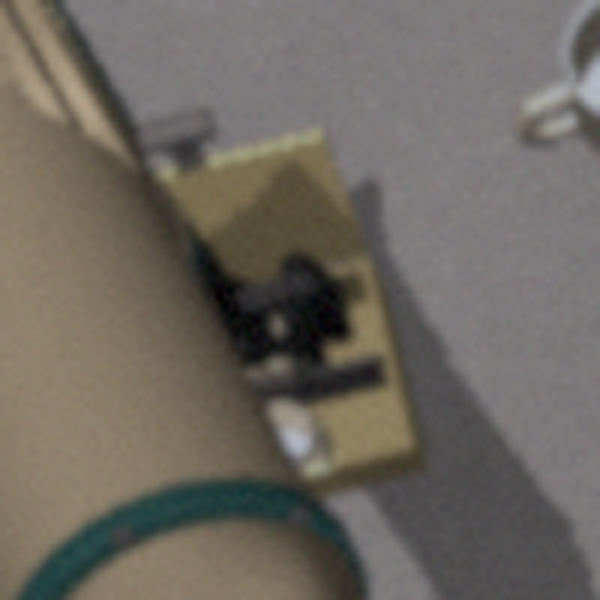

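Run:
```python
from h import *
im=cv2.imread("pics/w3.png")[...,::-1]; crop(im,200,150,320,250,6,"pics/w3c.png")
```

```text
(no output)
```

View pics/w3c.png

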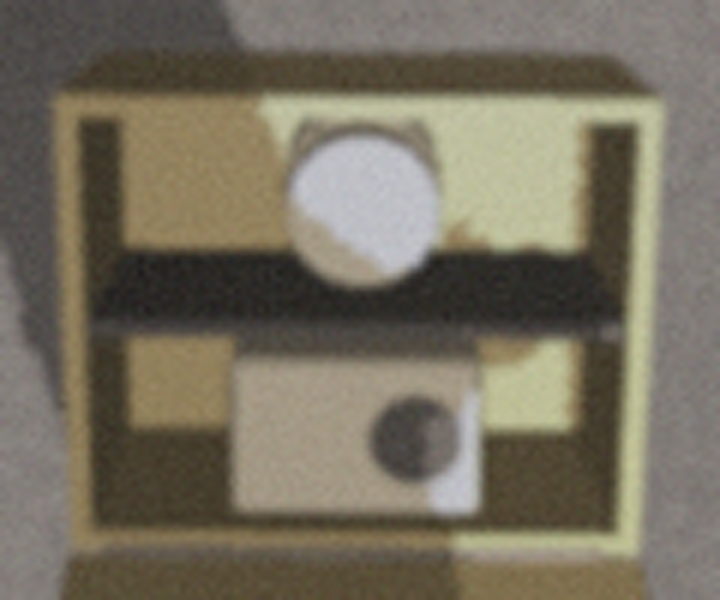

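Run:
```python
from h import *
import pickle;c=pickle.load(open("w3.pkl","rb"))
f=lambda x,y,z:ray(200+x/6-.42,150+y/6-.42,c,z)
M=[(-20,-30),(-20,30),(20,30),(20,-30)]
o,t,r=fit2d(M,[f(*p,75) for p in[(233,357),(480,355),(482,516),(232,516)]]);print(o,t,r.tolist())
M=[(-55,-68),(-55,68),(55,68),(55,-68)]
o2,t2,r=fit2d(M,[f(*p,77) for p in[(57,95),(662,95),(640,550),(78,550)]]);print(o2,t2,r.tolist())
Q=np.array([[np.cos(.228),-np.sin(.228)],[np.sin(.228),np.cos(.228)]]);print((o-o2)@Q, (o-[525,219])@Q)
print(telemetry.read_state()['tool_rot'],telemetry.read_state()['eef_pos'])
```

```text
[551.66 225.05] 0.23969826274941824 [[-0.2875076570132933, 1.1762563542053215], [0.03915132673921562, -1.1909123657734142], [0.22573200065426136, -0.018504138696528116], [0.022624329619475247, 0.0331601502645924]]
[525.45 219.24] 0.23512906462808555 [[-0.14511495512454076, 0.7136546829026997], [0.3794366909007749, -0.6336313237247282], [-0.07893536875974405, -0.7014131085010149], [-0.15538636701626274, 0.6213897493230434]]
[26.84 -0.26] [27.33 -0.13]
[-3.08  0.01  1.8 ] [481.93 204.51 294.48]
```

arm_command(rot=[[1.4,-6,0],[1.4,-6,0],[0,0,0],[0,0,0],[0,0,0]], slide=[[15,4,-10],[15,4,-20],[15,4,-30],[15,4,-30],[10,3,-20]], gripper=[76,76,76,76,76])

```text
clock: 5.6
eef_pos: [554.2, 224.9, 190.3]
tool_rot: [2.96, 0.008, 1.804]
force: [-0.2, -0.2, 0.2]
width: 75.8
```

arm_command(rot=[[0,0,0],[0,0,0]], slide=[[0,0,-20],[0,0,0]], gripper=[76,76])

```text
clock: 5.77
eef_pos: [554.4, 224.6, 166.0]
tool_rot: [2.963, 0.009, 1.804]
force: [-1.1, -1.1, -0.3]
width: 75.9
```

arm_command(rot=[[0,0,0],[0,0,0],[0,0,0],[0,0,0]], slide=[[0.5,1,-25],[0.5,0.5,-30],[0,0,-15],[0,0,0]], gripper=[76,76,76,76])

```text
clock: 6.1
eef_pos: [559.2, 227.8, 98.1]
tool_rot: [2.954, 0.008, 1.805]
force: [0.4, 0.7, -0.1]
width: 76.4
```

Run:
```python
from h import *
im,d=get_image("wrist");crop(im,130,170,390,365,3,"pics/w4.png");print(telemetry.read_state()['eef_pos'])
im,d=get_image("side");crop(im,130,60,250,210,4,"pics/s4.png")
```

```text
[559.88 228.18  99.51]
```

View pics/w4.png

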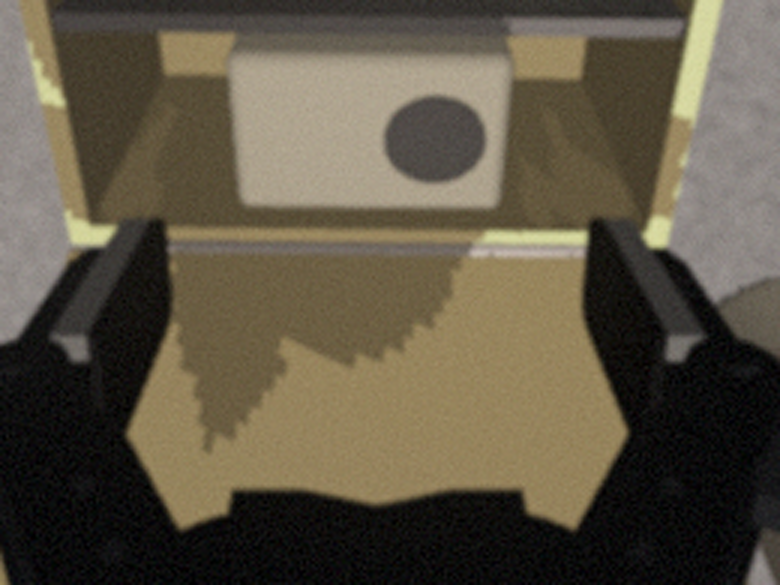

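View pics/s4.png

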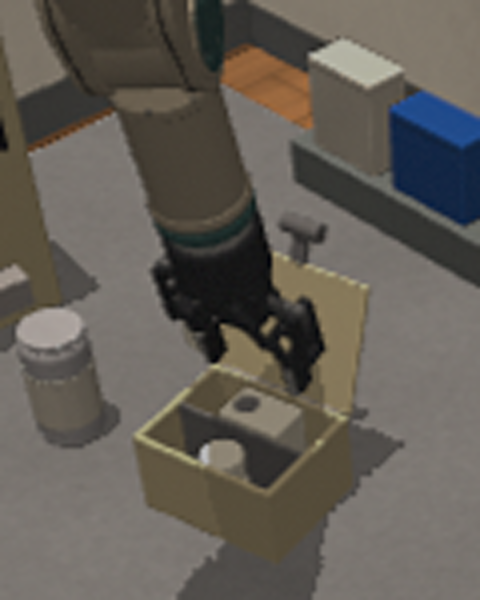

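arm_command(rot=[[0,0,0],[0,0,0],[0,0,0],[0,0,0],[0,0,0]], slide=[[-5,-2.5,-5],[0,0,-15],[-1,0,-15],[-1,0,-12],[0,0,0]], gripper=[76,76,76,76,76])

```text
clock: 6.62
eef_pos: [558.2, 227.8, 61.8]
tool_rot: [2.934, 0.003, 1.803]
force: [-0.4, -0.3, 0.3]
width: 76.1
```

arm_command(rot=[[-0.3,1,0],[-0.3,1,0],[0,0,0],[0,0,0]], slide=[[-2,-1.5,-8],[-1,-0.5,-10],[-1,0,-10],[0,0,0]], gripper=[76,76,76,76])

```text
clock: 6.95
eef_pos: [557.1, 226.9, 36.8]
tool_rot: [2.966, 0.003, 1.803]
force: [0.1, 0.7, 0.8]
width: 76.1
```

arm_command(rot=[[0,0,0],[0,0,0]], slide=[[-1,-0.5,-8],[0,0,0]], gripper=[76,76])

```text
clock: 7.12
eef_pos: [557.5, 226.5, 29.4]
tool_rot: [2.964, 0.003, 1.803]
force: [-1.1, 0.2, -0.3]
width: 76.1
```

Run:
```python
from h import *
im,d=get_image("wrist");crop(im,130,170,390,365,3,"pics/w5.png");print(telemetry.read_state()['eef_pos'])
```

```text
[558.28 227.15  30.28]
```

View pics/w5.png

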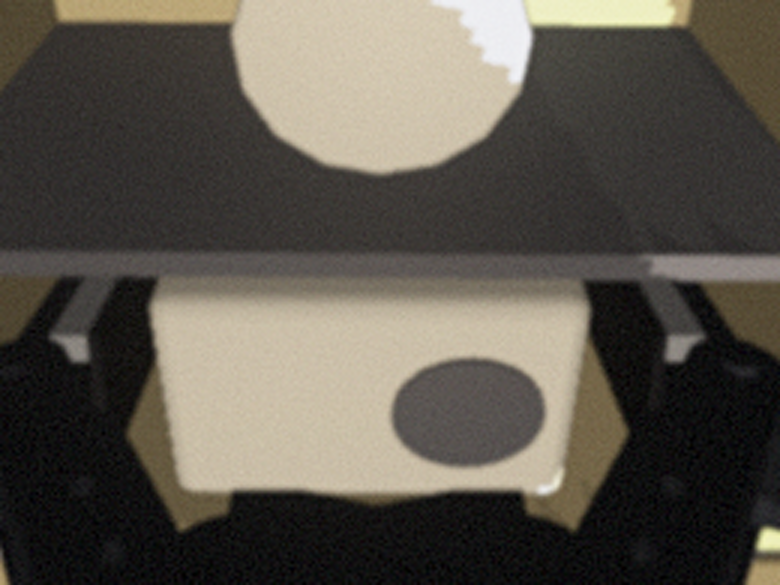

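arm_command(rot=[[0,0,0],[0,0,0],[0,0,0],[0,0,0],[0,0,0]], slide=[[-2.5,-0.5,-1],[0,0,0],[0,0,0],[0,0,0],[0,0,0]], gripper=[76,60,40,40,40])

```text
clock: 7.58
eef_pos: [558.3, 227.4, 32.4]
tool_rot: [2.958, 0.001, 1.802]
force: [-0.2, 0.2, -2.2]
width: 59.8
```

arm_command(rot=[[0,0,0],[0,0,0],[0,0,0],[0,0,0],[0,0,0]], slide=[[0,0,4],[-0.5,0,8],[-0.5,0,12],[-0.5,0,15],[-0.5,0,15]], gripper=[40,40,40,40,40])

```text
clock: 8.0
eef_pos: [553.5, 226.5, 86.8]
tool_rot: [2.965, 0.003, 1.804]
force: [0.0, 0.2, -0.3]
width: 59.6
```

arm_command(rot=[[0,0,0],[0,0,0],[0,0,0],[0,0,0],[0,0,0]], slide=[[2,0.5,18],[1,0,20],[1,0,20],[0,0,20],[0,0,20]], gripper=[40,40,40,40,40])

```text
clock: 8.42
eef_pos: [554.6, 226.2, 191.1]
tool_rot: [2.969, 0.004, 1.806]
force: [1.0, -0.3, -1.5]
width: 59.4
```

Run:
```python
from h import *
im,d=get_image("wrist");crop(im,130,170,390,365,3,"pics/w6.png");print(telemetry.read_state()['eef_pos'])
im,d=get_image("side");cv2.imwrite("pics/s6.png",im[...,::-1])
```

```text
[557.09 227.51 195.6 ]
```

View pics/w6.png

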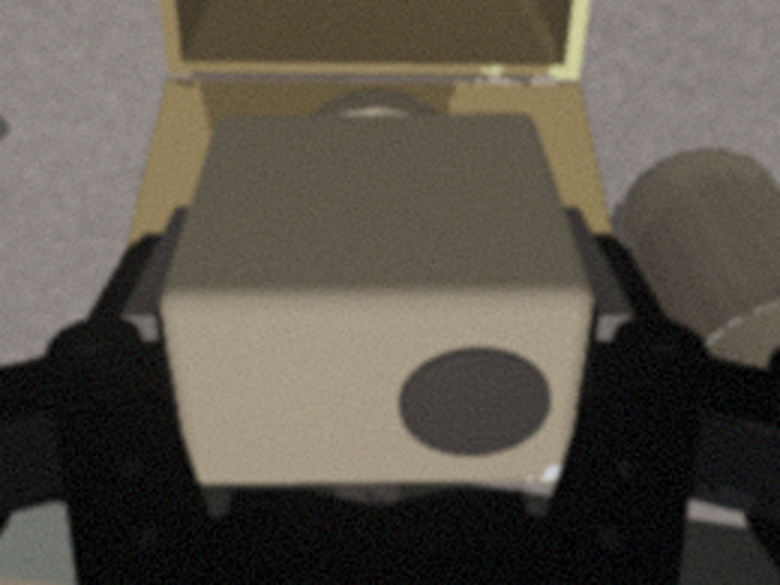

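View pics/s6.png

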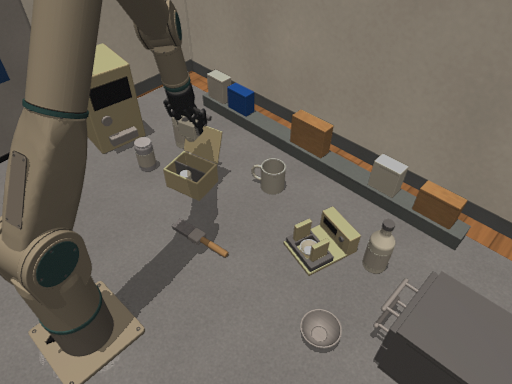

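arm_command(rot=[[0,0,-3],[0,0,-3],[0,0,-3],[0,0,-3],[0,0,-3]], slide=[[-5,-12,0],[-5,-20,0],[-3,-25,0],[-3,-25,0],[-3,-25,0]], gripper=[40,40,40,40,40])

```text
clock: 8.93
eef_pos: [535.5, 124.2, 194.9]
tool_rot: [2.96, -0.004, 1.543]
force: [-0.1, 0.1, -1.2]
width: 59.4
```

arm_command(rot=[[0,0,-3],[0,0,-3],[0,0,-3],[0,0,-3],[0,0,-2]], slide=[[-2,-25,0],[-2,-25,0],[-2,-25,-10],[-2,-25,-10],[-2,-20,-10]], gripper=[40,40,40,40,40])

```text
clock: 9.35
eef_pos: [521.9, -2.2, 164.6]
tool_rot: [2.961, -0.003, 1.287]
force: [-0.3, -0.2, -1.0]
width: 59.4
```

Run:
```python
from h import *
import pickle
c=get_calibration("wrist");im,d=get_image("wrist");cv2.imwrite("pics/w7.png",im[...,::-1]);pickle.dump(c,open("w7.pkl","wb"));np.save("w7.npy",d)
s=telemetry.read_state();print(s['eef_pos'],s['tool_rot'],s['qpos'])
im,d=get_image("side");cv2.imwrite("pics/s7.png",im[...,::-1]);np.save("s7.npy",d)
```

```text
[519.37  -7.16 162.41] [2.97 0.   1.28] [ 0.02  0.48 -0.14  2.1   0.34  0.42  0.88]
```

View pics/w7.png

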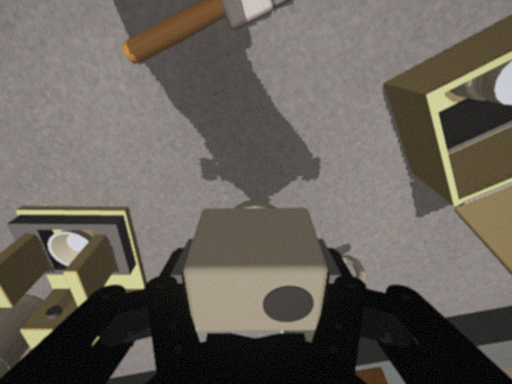

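View pics/s7.png

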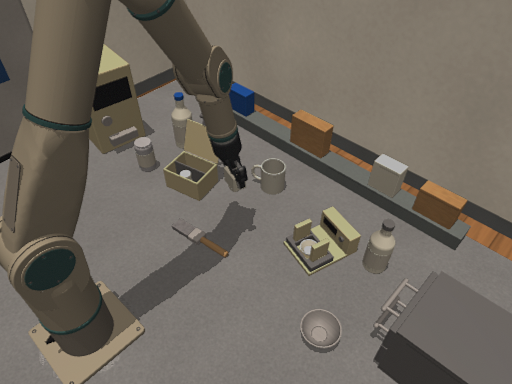

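arm_command(rot=[[0,0,0],[0,0,0],[0,0,0],[0,0,0],[0,0,0]], slide=[[0,-12,-10],[0,-12,-20],[0,-10,-25],[0,0,-25],[0,0,-15]], gripper=[40,40,40,40,40])

```text
clock: 9.87
eef_pos: [521.3, -38.5, 79.2]
tool_rot: [2.96, 0.001, 1.287]
force: [0.2, -0.3, -0.8]
width: 59.4
```

arm_command(rot=[[0,0,0],[0,0,0],[0,0,0]], slide=[[0,0,-10],[0,0,-5],[0,0,0]], gripper=[40,40,40])

```text
clock: 10.12
eef_pos: [519.2, -36.3, 60.1]
tool_rot: [2.967, -0.0, 1.29]
force: [-0.6, 0.3, -1.4]
width: 59.6
```

Run:
```python
from h import *
c=get_calibration("side")
im,d=get_image("side");W=cloud(d,c);crop(im,190,110,310,230,5,"pics/s8.png");print(telemetry.read_state()['eef_pos'])
for u,v in[(272,176),(265,165),(284,170),(256,172)]:print(u,v,W[v,u])
```

```text
[519.36 -36.13  60.52]
272 176 [675.68  -7.89  78.88]
265 165 [708.76  51.99  68.06]
284 170 [715.4  -23.39  88.33]
256 172 [721.56 104.05  -4.2 ]
```

View pics/s8.png

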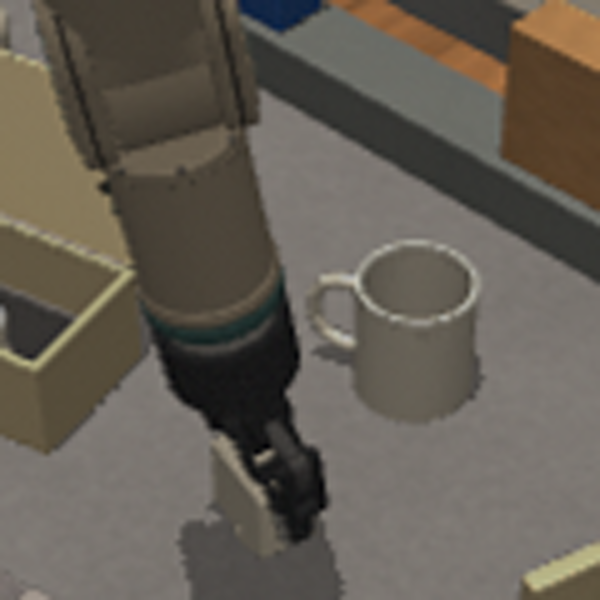

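arm_command(rot=[[0,0,0],[0,0,0],[0,0,0],[0,0,0],[0,0,0]], slide=[[0,0,-7],[0,0,-8],[0,0,-8],[0,0,-2],[0,0,0]], gripper=[40,40,40,40,40])

```text
clock: 10.58
eef_pos: [521.8, -33.8, 37.6]
tool_rot: [2.961, -0.002, 1.294]
force: [0.8, -0.4, -1.3]
width: 59.6
```

arm_command(rot=[[0,0,0],[0,0,0],[0,0,0],[0,0,0],[0,0,0]], slide=[[0,0,-3],[0,0,-3],[0,0,-2],[0,0,0],[0,0,0]], gripper=[40,40,40,40,40])

```text
clock: 11.0
eef_pos: [523.8, -32.8, 32.5]
tool_rot: [2.957, -0.002, 1.296]
force: [-0.1, -0.5, -1.2]
width: 59.4
```

arm_command(rot=[[0,0,0],[0,0,0],[0,0,0]], slide=[[0,0,-3],[0,0,-2],[0,0,-2]], gripper=[40,40,40])

```text
clock: 11.25
eef_pos: [524.9, -32.7, 26.9]
tool_rot: [2.954, -0.003, 1.296]
force: [1.2, -0.5, -1.6]
width: 59.2
```

arm_command(rot=[[0,0,0],[0,0,0]], slide=[[0,0,-1.5],[0,0,-1.5]], gripper=[40,40])

```text
clock: 11.42
eef_pos: [525.1, -32.7, 26.1]
tool_rot: [2.951, -0.002, 1.296]
force: [-8.7, 0.5, 31.1]
width: 59.2
```

arm_command(rot=[[0,0,0],[0,0,0],[0,0,0],[0,0,0],[0,0,0]], slide=[[0,0,0.3],[0,0,0],[0,0,0],[0,0,0],[0,0,0]], gripper=[40,70,80,80,80])

```text
clock: 11.83
eef_pos: [525.6, -32.6, 27.8]
tool_rot: [2.949, -0.002, 1.296]
force: [0.3, 0.3, -0.4]
width: 80.1
```

Run:
```python
from h import *
im,d=get_image("wrist");cv2.imwrite("pics/w9.png",im[...,::-1]);s=telemetry.read_state();print(s['eef_pos'],s['tool_rot'],s['force'])
im,d=get_image("side");crop(im,190,110,310,230,5,"pics/s9.png")
```

```text
[525.63 -32.66  27.77] [ 2.95 -0.    1.3 ] [-0.36  0.46  0.33]
```

View pics/w9.png

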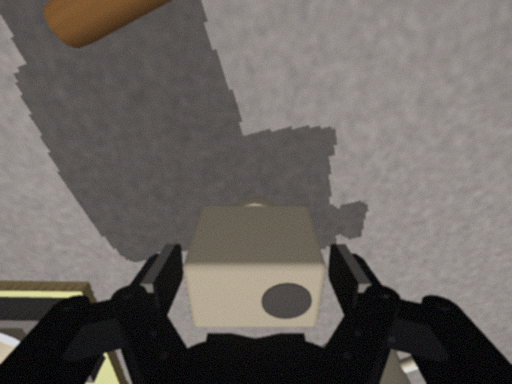

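View pics/s9.png

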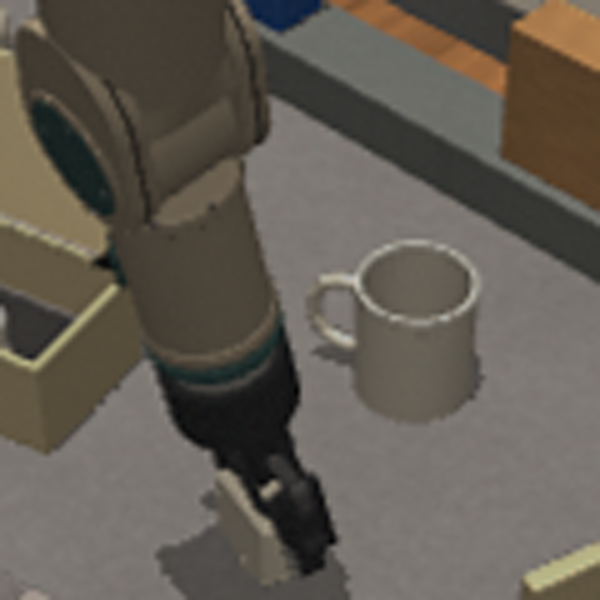

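arm_command(rot=[[0,0,0],[0,0,0],[0,0,0],[0,0,0],[0,0,0]], slide=[[0,0,8],[0,0,20],[0,0,35],[0,0,35],[0,0,35]], gripper=[80,80,80,80,80])

```text
clock: 12.35
eef_pos: [518.5, -31.4, 157.2]
tool_rot: [2.969, 0.002, 1.301]
force: [1.4, -0.3, -0.9]
width: 79.8
```

Run:
```python
from h import *
import pickle
c=get_calibration("wrist");im,d=get_image("wrist");cv2.imwrite("pics/w10.png",im[...,::-1]);pickle.dump(c,open("w10.pkl","wb"));np.save("w10.npy",d)
s=telemetry.read_state();print(s['eef_pos'],s['tool_rot'])
crop(im,150,130,310,280,5,"pics/w10c.png")
```

```text
[522.47 -30.69 163.32] [ 2.96 -0.    1.3 ]
```

View pics/w10.png

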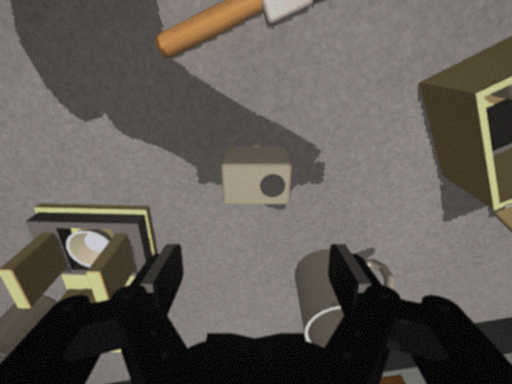

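View pics/w10c.png

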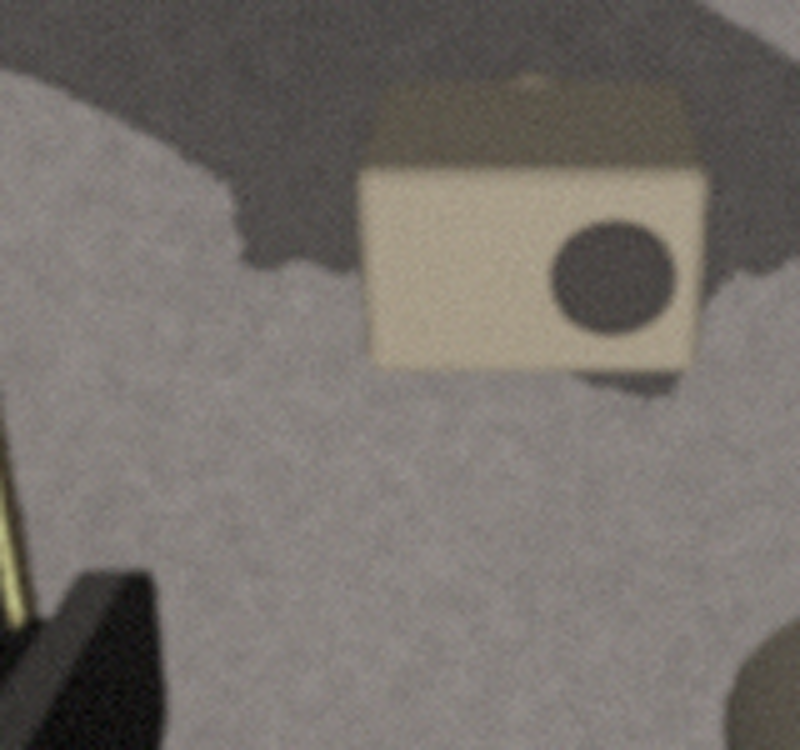

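Run:
```python
from h import *
import pickle;c=pickle.load(open("w10.pkl","rb"))
f=lambda x,y,z:ray(150+x/5-.4,130+y/5-.4,c,z)
M=[(-20,-30),(-20,30),(20,30),(20,-30)]
P=[f(*p,70) for p in[(360,170),(707,170),(694,371),(373,369)]]
o,t,r=fit2d(M,P);print(o,t,r.tolist())
im=cv2.imread("pics/w10.png")[...,::-1]; crop(im,0,190,170,360,4,"pics/w10d.png")
```

```text
[518.97 -30.1 ] -0.2688707501028675 [[1.2223754079504943, 0.844052660281001], [0.47568782076814387, -1.423795925481632], [-1.058018578360361, -0.9602268384650374], [-0.6400446503583908, 1.5399701036656808]]
```

View pics/w10d.png

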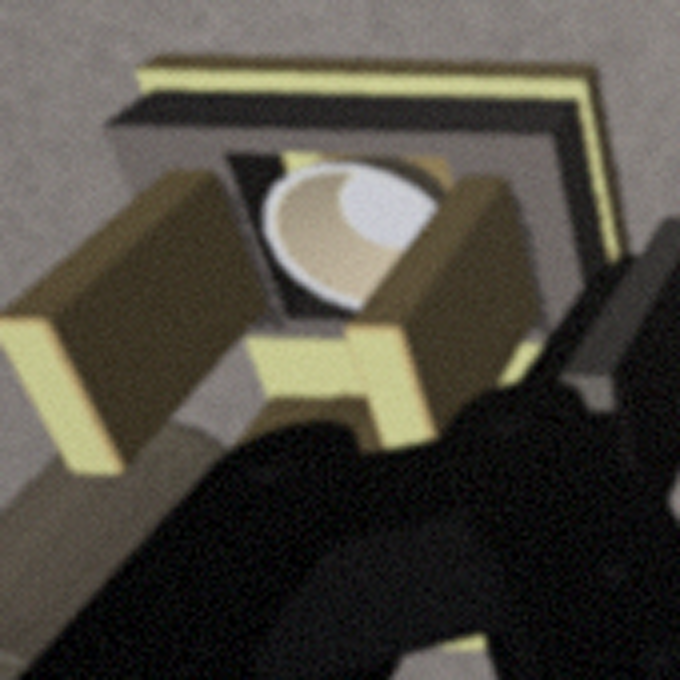

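arm_command(rot=[[1.4,5,0],[1.4,5,0],[0,0,-6.5],[0,0,-6.5],[0,0,-6.5]], slide=[[0,-10,10],[0,-20,15],[3,-20,15],[3,-20,15],[3,-20,5]], gripper=[80,80,80,80,80])

```text
clock: 12.82
eef_pos: [529.7, -116.8, 228.9]
tool_rot: [-3.134, -0.011, 0.965]
force: [-0.1, -0.6, -0.6]
width: 79.9
```

arm_command(rot=[[0,0,-6.5],[0,0,-6.5],[0,0,-6.5],[0,0,-6.5],[0,0,-6.5]], slide=[[3,-20,0],[3,-20,0],[3,-20,0],[3,-20,0],[3,-20,0]], gripper=[80,80,80,80,80])

```text
clock: 13.23
eef_pos: [545.5, -223.6, 230.2]
tool_rot: [-3.137, -0.012, 0.366]
force: [-0.2, 0.3, 0.3]
width: 79.6
```

arm_command(rot=[[0,0,-6.5],[0,0,-6.5],[0,0,-6.5],[0,0,-6.5],[0,0,-6]], slide=[[3,-20,0],[3,-20,0],[3,-15,0],[2,-10,0],[0,0,0]], gripper=[80,80,80,80,80])

```text
clock: 13.65
eef_pos: [554.4, -299.3, 227.7]
tool_rot: [-3.141, -0.009, -0.231]
force: [0.3, -0.5, 0.8]
width: 80.0
```

arm_command(rot=[[0,0,0],[0,0,0]], slide=[[0,0,0],[0,0,0]], gripper=[80,80])

```text
clock: 13.82
eef_pos: [553.7, -300.3, 226.7]
tool_rot: [3.142, -0.007, -0.233]
force: [0.0, 0.2, 0.6]
width: 79.9
```

Run:
```python
from h import *
import pickle
c=get_calibration("wrist");im,d=get_image("wrist");cv2.imwrite("pics/w11.png",im[...,::-1]);pickle.dump(c,open("w11.pkl","wb"));np.save("w11.npy",d)
s=telemetry.read_state();print(s['eef_pos'],s['tool_rot'],c['xyz'],c['attitude'])
im,d=get_image("top");cv2.imwrite("pics/t11.png",im[...,::-1])
```

```text
[ 553.7  -299.89  226.72] [-3.14 -0.01 -0.23] [ 571.03 -222.37  368.74] [-0.31 -0.01 -0.23]
```

View pics/w11.png

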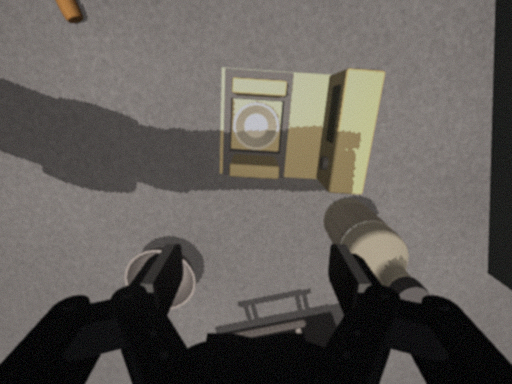

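Run:
```python
from h import *
im=cv2.imread("pics/w11.png")[...,::-1]; crop(im,215,60,305,185,6,"pics/w11c.png")
```

```text
(no output)
```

View pics/w11c.png

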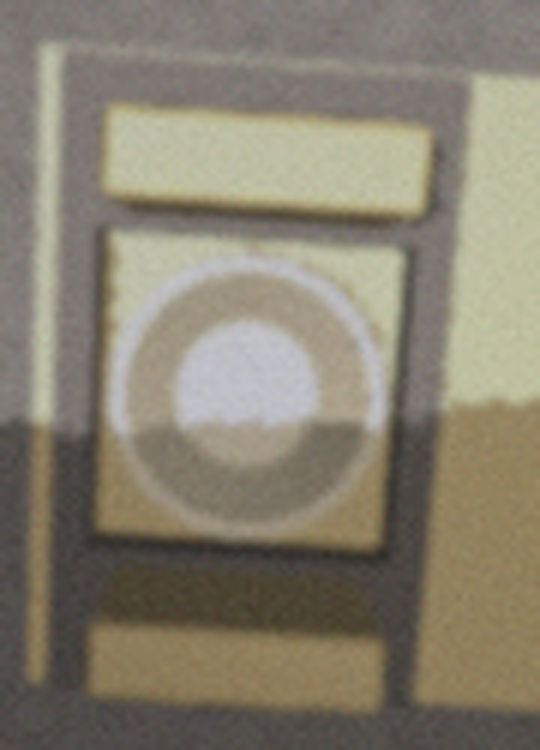

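Run:
```python
from h import *
import pickle;c=pickle.load(open("w11.pkl","rb"))
f=lambda x,y,z:ray(215+x/6-.42,60+y/6-.42,c,z)
M=[(-26,34),(26,34),(26,-34),(-26,-34)]
P=[f(*p,92) for p in[(103,193),(428,217),(383,635),(90,627)]]
o,t,r=fit2d(M,P);print(o,t,r.tolist())
print("floor",f(247,392,14),"rim",f(248,396,30))
h=[f(103,105,92),f(432,125,92)];print(h,np.arctan2(*(h[1]-h[0])[1::-1]))
a=[f(113,230,30),f(407,248,30),f(385,552,30),f(95,540,30)];print(np.array(a),np.mean(a,0))
a=np.array(a);print([np.arctan2(v[1],v[0]) for v in (a[1]-a[0],a[2]-a[3])])
```

```text
[ 568.67 -245.89] -0.29341884571397503 [[0.6088851828041015, 0.2374055656505334], [-0.017764724981361724, 0.04533903843292819], [-1.0134657995780572, 0.9275264274724009], [0.4223453417555447, -1.2102710315558056]]
floor [ 568.84 -245.51   14.  ] rim [ 568.95 -245.27   30.  ]
[array([ 557.49, -193.22,   92.  ]), array([ 606.62, -207.73,   92.  ])] -0.2870770562855517
[[ 550.63 -208.78   30.  ]
 [ 605.52 -225.11   30.  ]
 [ 589.27 -282.15   30.  ]
 [ 531.82 -266.     30.  ]] [ 569.31 -245.51   30.  ]
[np.float64(-0.2891994251876345), np.float64(-0.2740356217635432)]
```

View pics/t11.png

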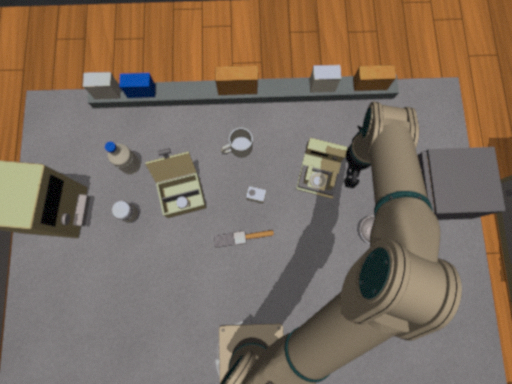

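arm_command(rot=[[0,0,-1],[0,0,-1],[0,0,0],[0,0,0],[0,0,0]], slide=[[-2,15,0],[-4,30,0],[-4,30,0],[-4,30,0],[-4,30,-5]], gripper=[80,80,80,80,80])

```text
clock: 14.33
eef_pos: [534.7, -167.2, 221.4]
tool_rot: [3.14, -0.01, -0.269]
force: [0.5, 0.8, -0.3]
width: 79.8
```

arm_command(rot=[[0,0,0],[0,0,0],[0,0,0],[0,0,0],[0,0,0]], slide=[[-4,30,-10],[-4,30,-15],[-4,30,-15],[-3,25,-15],[-2,10,-10]], gripper=[80,80,80,80,80])

```text
clock: 14.75
eef_pos: [516.9, -28.5, 157.7]
tool_rot: [-3.138, -0.017, -0.249]
force: [-0.1, 0.4, 0.4]
width: 80.0
```

arm_command(rot=[[0,0,0],[0,0,0]], slide=[[0,0,0],[0,0,0]], gripper=[80,80])

```text
clock: 14.92
eef_pos: [514.7, -23.4, 156.4]
tool_rot: [-3.137, -0.012, -0.236]
force: [0.3, -0.5, -0.2]
width: 79.9
```

arm_command(rot=[[0,0,-2],[0,0,0],[0,0,0],[0,0,0],[0,0,0]], slide=[[4,-6,-10],[0,0,-20],[0,0,-20],[0,0,-5],[0,0,0]], gripper=[80,80,80,80,80])

```text
clock: 15.33
eef_pos: [523.9, -37.4, 101.4]
tool_rot: [-3.138, -0.022, -0.284]
force: [-0.1, 0.6, -0.9]
width: 80.0
```

Run:
```python
from h import *
im,d=get_image("wrist");crop(im,130,170,390,365,3,"pics/w12.png");s=telemetry.read_state();print(s['eef_pos'],s['tool_rot'])
im,d=get_image("side");crop(im,190,110,310,230,5,"pics/s12.png")
```

```text
[523.96 -37.72 101.76] [-3.14 -0.02 -0.28]
```

View pics/w12.png

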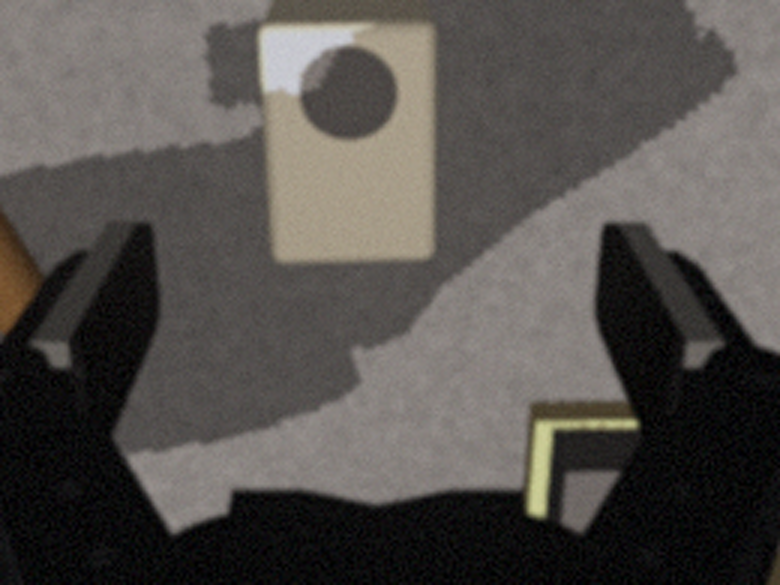

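View pics/s12.png

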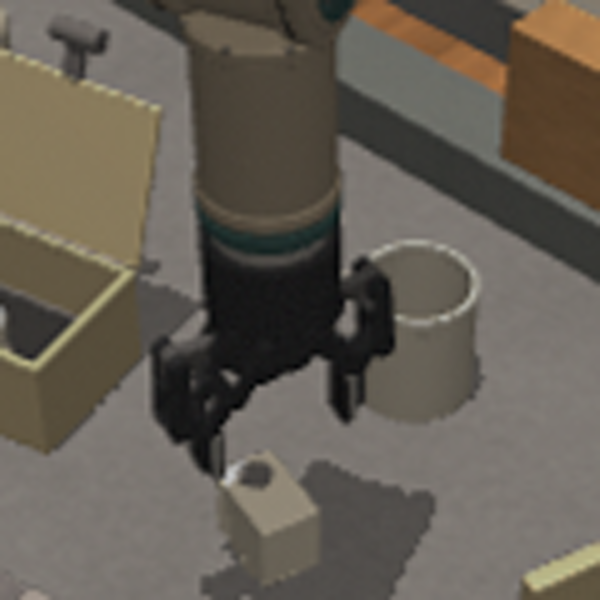

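arm_command(rot=[[0.3,1.1,0.5],[0,0,0],[0,0,0]], slide=[[-5,7,0],[0,0,-8],[0,0,0]], gripper=[80,80,80])

```text
clock: 15.68
eef_pos: [520.8, -30.5, 96.3]
tool_rot: [-3.136, -0.006, -0.277]
force: [0.2, 0.0, 0.3]
width: 79.9
```

arm_command(rot=[[0,0,0],[0,0,0],[0,0,0],[0,0,0],[0,0,0]], slide=[[-1,0,-10],[-0.5,0,-15],[-0.5,0,-15],[0,0,-12],[0,0,-3]], gripper=[80,80,80,80,80])

```text
clock: 16.1
eef_pos: [520.7, -30.0, 39.8]
tool_rot: [-3.134, -0.012, -0.276]
force: [0.4, 0.3, -0.3]
width: 80.0
```

arm_command(rot=[[0.2,0.6,0.2],[0,0,0],[0,0,0],[0,0,0]], slide=[[-1,0,-5],[-0.5,0,-6],[0,0,-1],[0,0,0]], gripper=[70,60,56,56])

```text
clock: 16.43
eef_pos: [518.6, -29.5, 26.0]
tool_rot: [-3.134, 0.002, -0.271]
force: [-0.5, 0.1, -0.1]
width: 56.4
```

Run:
```python
from h import *
im,d=get_image("wrist");crop(im,130,170,390,365,3,"pics/w13.png");s=telemetry.read_state();print(s['eef_pos'],s['tool_rot'],s['width'])
```

```text
[518.59 -29.58  26.13] [-3.13  0.   -0.27] 56.3301849307271
```

View pics/w13.png

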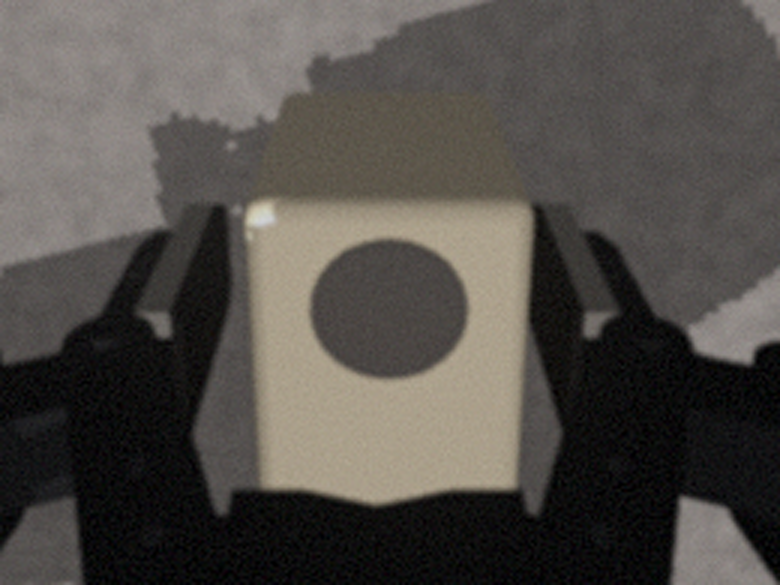

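arm_command(rot=[[0,0,0],[0,0,0],[0,0,0],[0,0,0],[0,0,0]], slide=[[1.5,-0.5,1],[0,0,0],[0,0,0],[0,0,0],[0,0,0]], gripper=[50,44,41,30,30])

```text
clock: 16.9
eef_pos: [521.4, -30.3, 28.9]
tool_rot: [-3.133, -0.001, -0.272]
force: [0.5, -0.4, -1.0]
width: 39.5
```

Run:
```python
from h import *
s=telemetry.read_state();print(s['eef_pos'],s['tool_rot'],s['width'],s['force'])
```

```text
[521.35 -30.27  28.89] [-3.13 -0.   -0.27] 39.51563474728703 [ 0.46 -0.36 -1.03]
```

arm_command(rot=[[0,0,0],[0,0,0],[0,0,0],[0,0,0],[0,0,0]], slide=[[0,0,4],[0,0,12],[0,0,25],[0,0,30],[0,0,30]], gripper=[30,30,30,30,30])

```text
clock: 17.32
eef_pos: [515.4, -30.2, 128.0]
tool_rot: [-3.137, 0.013, -0.27]
force: [0.6, -0.5, -0.7]
width: 39.4
```

arm_command(rot=[[0,0,0],[0,0,0],[0,0,0],[0,0,0],[0,0,0]], slide=[[2,-10,15],[5,-20,5],[6,-25,0],[6,-25,0],[6,-25,0]], gripper=[30,30,30,30,30])

```text
clock: 17.73
eef_pos: [543.7, -130.4, 158.9]
tool_rot: [-3.131, 0.001, -0.256]
force: [-0.3, 0.1, -0.4]
width: 39.3
```

arm_command(rot=[[0,0,0],[0,0,0],[0,0,-1],[0,0,-1],[0,0,0]], slide=[[5,-23,0],[5,-23,0],[5,-22,0],[4,-18,0],[3,-10,0]], gripper=[30,30,30,30,30])

```text
clock: 18.15
eef_pos: [564.8, -236.1, 160.2]
tool_rot: [-3.134, 0.0, -0.297]
force: [0.5, 0.2, -0.8]
width: 39.6
```

arm_command(rot=[[0,0,0],[0,0,0]], slide=[[0,0,0],[0,0,0]], gripper=[30,30])

```text
clock: 18.32
eef_pos: [564.3, -238.8, 159.9]
tool_rot: [-3.134, 0.001, -0.301]
force: [0.1, 0.9, -1.9]
width: 39.1
```

Run:
```python
from h import *
import pickle
c=get_calibration("wrist");im,d=get_image("wrist");cv2.imwrite("pics/w14.png",im[...,::-1]);pickle.dump(c,open("w14.pkl","wb"))
s=telemetry.read_state();print(s['eef_pos'],s['tool_rot'],s['width'])
im,d=get_image("side");crop(im,260,160,380,280,5,"pics/s14.png")
```

```text
[ 564.25 -238.57  159.88] [-3.13  0.   -0.3 ] 39.257271206568056
```

View pics/w14.png

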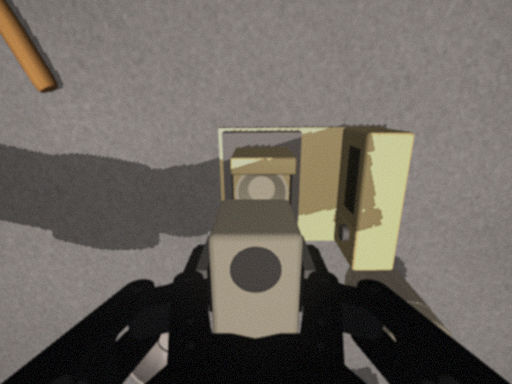

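View pics/s14.png

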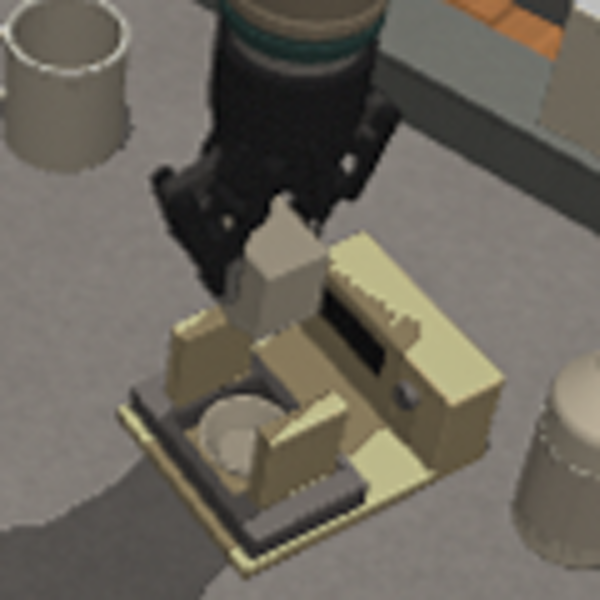

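Run:
```python
from h import *
import pickle;c=pickle.load(open("w14.pkl","rb"))
im=cv2.imread("pics/w14.png")[...,::-1]; crop(im,195,185,315,345,5,"pics/w14c.png")
tcp=np.array([564.25,-238.57]);t=-.30
Q=np.array([[np.cos(t),-np.sin(t)],[np.sin(t),np.cos(t)]])
for z in(200,202,204):
  a,b=ray(211,235,c,z)[:2],ray(301,235,c,z)[:2];print(z,(a-tcp)@Q,(b-tcp)@Q)
```

```text
200 [-18.15  28.79] [18.82 28.8 ]
202 [-17.8   29.76] [18.46 29.78]
204 [-17.44  30.74] [18.09 30.75]
```

View pics/w14c.png

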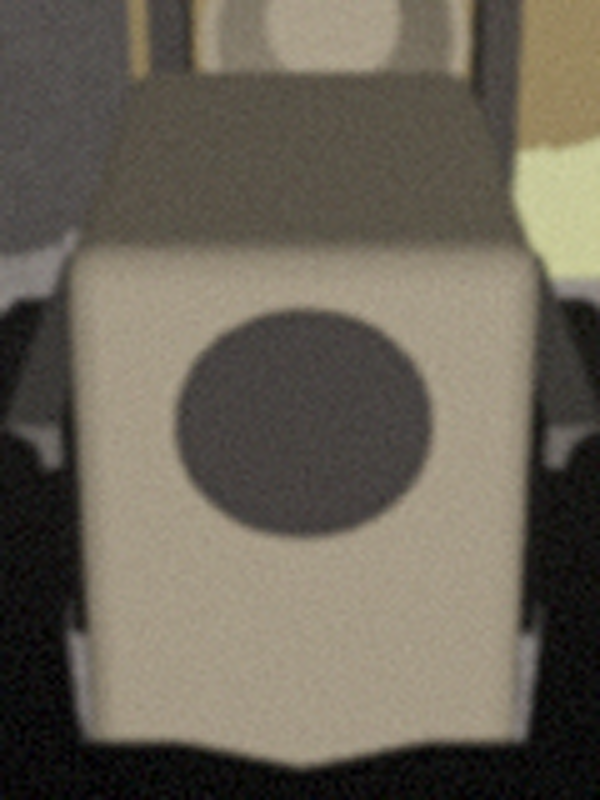

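arm_command(rot=[[0,0,0.7],[0,0,0],[0,0,0]], slide=[[5,-7,0],[0,0,-10],[0,0,0]], gripper=[30,30,30])

```text
clock: 18.67
eef_pos: [570.2, -241.1, 149.8]
tool_rot: [-3.132, 0.001, -0.28]
force: [-0.3, 0.8, -1.8]
width: 39.6
```

arm_command(rot=[[0,0,-0.4],[0,0,0],[0,0,0]], slide=[[-1,-4.5,0],[0,0,-10],[0,0,-5]], gripper=[30,30,30])

```text
clock: 18.92
eef_pos: [569.9, -244.3, 134.0]
tool_rot: [-3.132, -0.0, -0.285]
force: [0.4, 0.1, -1.1]
width: 39.6
```

arm_command(rot=[[0,0,0],[0,0,0],[0,0,0]], slide=[[-1,-1.5,-3],[0,0,-3],[0,0,0]], gripper=[30,30,30])

```text
clock: 19.17
eef_pos: [567.4, -245.4, 125.2]
tool_rot: [-3.131, 0.004, -0.285]
force: [-0.8, -0.5, -1.2]
width: 39.3
```

Run:
```python
from h import *
s=telemetry.read_state();print(s['eef_pos'],s['tool_rot'],s['width'])
im,d=get_image("wrist");cv2.imwrite("pics/w15.png",im[...,::-1])
im,d=get_image("side");crop(im,270,180,370,280,6,"pics/s15.png")
s=telemetry.read_state();print(s['eef_pos'],s['tool_rot'],s['width'])
```

```text
[ 567.41 -245.39  125.15] [-3.13  0.   -0.28] 39.297817557040375
[ 567.81 -245.6   125.85] [-3.13  0.   -0.28] 39.30373662722276
```

View pics/w15.png

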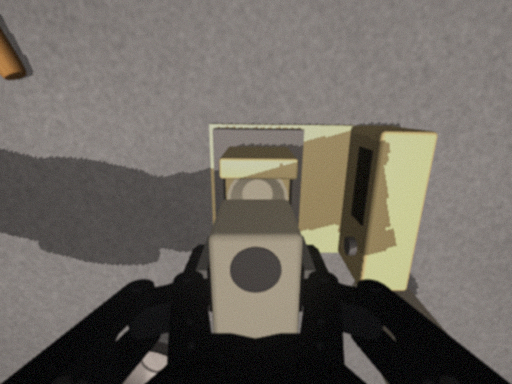

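View pics/s15.png

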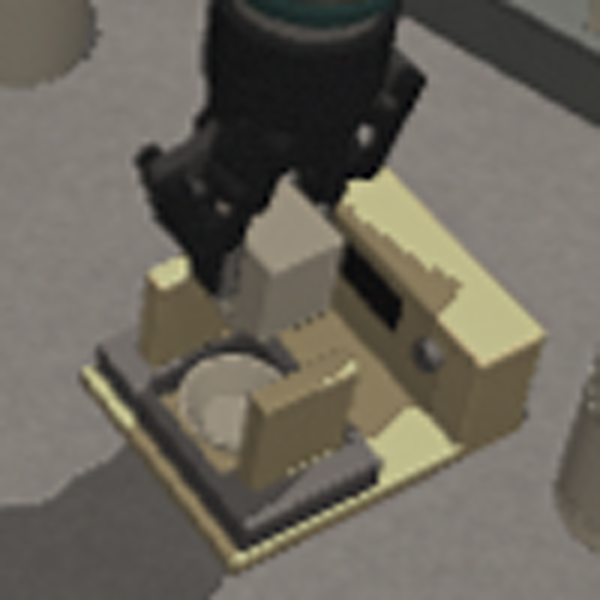

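arm_command(rot=[[0,0,0],[0,0,0],[0,0,0],[0,0,0]], slide=[[1,0,-6],[0,0,-9],[0,0,-9],[0,0,-3]], gripper=[30,30,30,30])

```text
clock: 19.6
eef_pos: [570.2, -246.0, 98.1]
tool_rot: [-3.132, -0.001, -0.285]
force: [-0.7, 0.0, -1.5]
width: 39.3
```

arm_command(rot=[[0,0,0],[0,0,0],[0,0,0],[0,0,0],[0,0,0]], slide=[[-1.5,0,-6],[0,0,-8],[0,0,-9],[0,0,-8],[0,0,-2]], gripper=[30,30,30,30,30])

```text
clock: 20.02
eef_pos: [567.7, -245.6, 60.2]
tool_rot: [-3.132, 0.001, -0.285]
force: [-0.0, 0.1, -2.0]
width: 39.4
```

arm_command(rot=[[0,0,0],[0,0,0],[0,0,0],[0,0,0],[0,0,0]], slide=[[1,0,-3],[0,0,-4],[0,0,-4],[0,0,-1],[0,0,0]], gripper=[30,30,30,30,30])

```text
clock: 20.43
eef_pos: [568.8, -245.4, 46.0]
tool_rot: [-3.131, 0.002, -0.284]
force: [-0.5, -0.3, -1.0]
width: 39.5
```

arm_command(rot=[[0,0,0],[0,0,0]], slide=[[0,0,-1.5],[0,0,-1.5]], gripper=[30,30])

```text
clock: 20.6
eef_pos: [569.2, -245.5, 43.4]
tool_rot: [-3.131, 0.001, -0.285]
force: [0.7, -1.1, -1.5]
width: 39.3
```

arm_command(rot=[[0,0,0],[0,0,0]], slide=[[0,0,-1],[0,0,-1]], gripper=[30,30])

```text
clock: 20.77
eef_pos: [569.4, -245.6, 42.5]
tool_rot: [-3.132, 0.0, -0.285]
force: [-3.3, 1.4, 13.5]
width: 39.5
```

arm_command(rot=[[0,0,0],[0,0,0],[0,0,0],[0,0,0],[0,0,0]], slide=[[0,0,0],[0,0,0],[0,0,0],[0,0,0],[0,0,0]], gripper=[30,44,55,65,70])

```text
clock: 21.18
eef_pos: [570.6, -245.9, 43.9]
tool_rot: [-3.132, -0.003, -0.285]
force: [0.1, 0.1, 0.2]
width: 69.9
```

Run:
```python
from h import *
im,d=get_image("wrist");cv2.imwrite("pics/w16.png",im[...,::-1])
s=telemetry.read_state();print(s['eef_pos'],s['tool_rot'],s['width'],s['force'])
```

```text
[ 570.59 -245.99   43.9 ] [-3.13 -0.   -0.28] 69.93283662079914 [-0.21 -0.5   0.74]
```

View pics/w16.png

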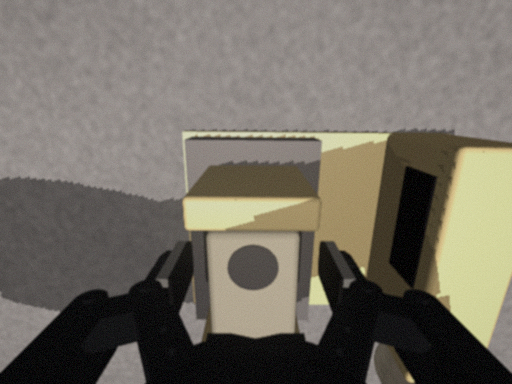

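Released and seated between the cheeks. I retreat upward and check.

arm_command(rot=[[0,0,0],[0,0,0],[0,0,0],[0,0,0],[0,0,0]], slide=[[-1,0,6],[0,0,15],[0,0,30],[0,0,35],[0,0,35]], gripper=[72,72,72,72,72])

```text
clock: 21.65
eef_pos: [562.5, -243.6, 161.3]
tool_rot: [-3.13, 0.016, -0.284]
force: [0.7, -1.1, 0.3]
width: 72.0
```

arm_command(rot=[[0,0,0],[0,0,0],[0,0,0],[0,0,0],[0,0,0]], slide=[[0,0,35],[-4,-13,30],[-4,-15,0],[-4,-15,0],[0,0,0]], gripper=[72,72,72,72,72])

```text
clock: 22.07
eef_pos: [554.5, -287.3, 242.3]
tool_rot: [-3.132, -0.002, -0.28]
force: [-1.5, -1.4, -1.1]
width: 72.3
```

Run:
```python
from h import *
import pickle
c=get_calibration("wrist");im,d=get_image("wrist");cv2.imwrite("pics/w17.png",im[...,::-1]);pickle.dump(c,open("w17.pkl","wb"));np.save("w17.npy",d)
s=telemetry.read_state();print(s['eef_pos'],s['tool_rot'],s['force'])
im,d=get_image("side");cv2.imwrite("pics/s17.png",im[...,::-1]);crop(im,270,190,370,280,6,"pics/s17c.png")
im=cv2.imread("pics/w17.png")[...,::-1]; crop(im,190,60,330,240,4,"pics/w17c.png")
```

```text
[ 554.9  -284.95  241.98] [-3.13 -0.   -0.28] [ 0.31  1.02 -0.36]
```

View pics/w17c.png

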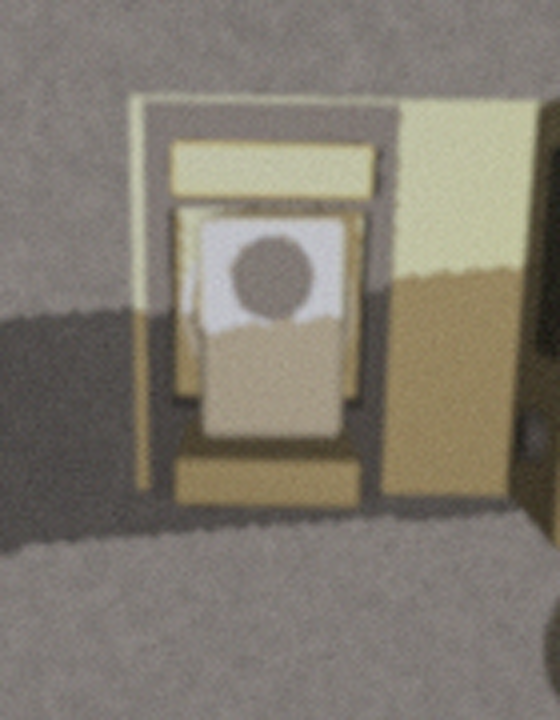

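View pics/s17c.png

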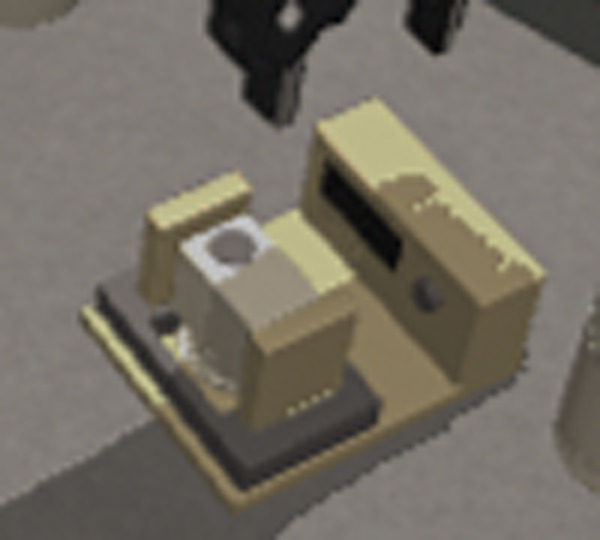

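View pics/s17.png

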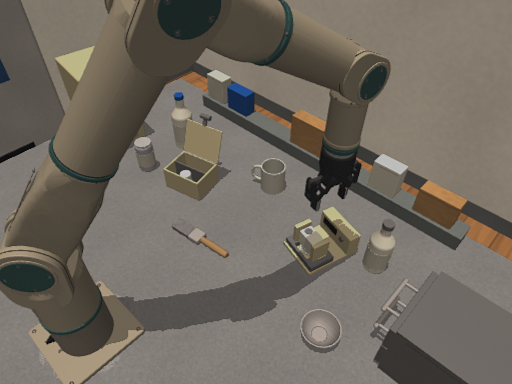

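Run:
```python
from h import *
import pickle;c=pickle.load(open("w17.pkl","rb"))
f=lambda x,y,z:ray(190+x/4-.38,60+y/4-.38,c,z)
M=[(-20,30),(20,30),(20,-30),(-20,-30)]
for z in(84,88):
  o,t,r=fit2d(M,[f(*p,z) for p in[(203,217),(346,217),(342,438),(203,437)]]);print("cart",z,o,t,r.tolist())
M=[(-26,34),(26,34),(26,-34),(-26,-34)]
o,t,r=fit2d(M,[f(*p,92) for p in[(172,195),(373,198),(360,458),(178,456)]]);print("dock",o,t,r.tolist())
W=cloud(np.load("w17.npy"),c)
print("cart top z by rows",[np.nanmedian(W[y:y+4,245:272,2]) for y in range(130,166,5)],"cols",[np.nanmedian(W[142:164,x:x+4,2]) for x in range(243,273,5)],"cheek",np.nanmedian(W[98:106,240:280,2]),"lower cheek",np.nanmedian(W[177:183,240:275,2]))
```

```text
cart 84 [ 569.67 -246.36] -0.28418004987793793 [[0.996802119391873, -0.8757921289452781], [-1.2180343156076106, -0.01484972186909772], [-0.46429351859433154, 0.5646003081661206], [0.685525714809728, 0.32604154264828367]]
cart 88 [ 569.75 -245.9 ] -0.2841800498779382 [[1.1268847534474844, -1.3212971807394638], [-1.5687011040687366, -0.32277862610189345], [-0.6014518096899337, 1.0142402914792683], [1.0432681603112997, 0.6298355153620605]]
dock [ 569.08 -245.44] -0.29068946057836786 [[0.36262794139122434, -0.07302284929423308], [-0.4151573852900583, 0.04079120363991251], [-1.044934447358969, 0.33993254268483497], [1.097463891257803, -0.30770089703059966]]
cart top z by rows [np.float64(83.71298435500853), np.float64(83.69251022491093), np.float64(83.23676738505841), np.float64(83.32764453838826), np.float64(83.3931041863543), np.float64(83.23898906954057), np.float64(83.27977126021369), np.float64(83.03303723652553)] cols [np.float64(83.49225694785176), np.float64(83.28333650301408), np.float64(83.24726185103083), np.float64(83.39296108082112), np.float64(83.32424936624616), np.float64(83.25958072628495)] cheek 91.31735046176365 lower cheek 91.40005478085538
```

Run:
```python
from cell import ctrl
print(ctrl.finish_job())
```

```text
the job is handed in; nothing more can be done
None
```

The job is handed in at about 22 s of the 67 s allowed, and every check I made passed. No verdict was reported, so the result is not confirmed by the system.

**What I did:**
- I pinched the lid's pull by its flat ends and swung it over the arc. I let go at about 1.79 rad and the lid fell open by itself.
- I gripped the cartridge by its narrow ends with the tool tilted about 0.17 rad to keep the gripper body clear of the lid. I lifted it out and stood it on the open counter at about (519, -30) mm, then let go.
- I measured the dock with the wrist camera, took the cartridge by its broad sides and lowered it into the bowl. It touched down gently at about 13 N, and I released it and backed off.

**Last checks:**

| Check | Measured | Limit |
|---|---|---|
| Cartridge centre from dock axis, sideways | about 1.1 mm | 4 mm |
| Yaw between cartridge and dock | less than 0.01 rad | 0.25 rad |
| Cartridge top height | 83.4 mm measured; cheeks read 0.6 mm low in the same picture, so about 84 mm (the fully home height) | ±3 mm of fully home |
| Cartridge tilt | about 0.02 rad or less | 0.08 rad |

- **Lid and bystanders:** The final side picture shows the lid still open and the bystanders where they were, judged by eye. I did not measure the final lid angle or how far each bystander moved.
- **Contact:** The gripper was more than 140 mm above the cartridge, and the tool force read about 1 N, within its noise.

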